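# Take the stuck cover off the candy pot

### The job

Guests are coming: uncover the candy pot. Its red cover is stuck on, so keep the pot down on the cabinet top and slide it, cover and all, fully into the notch of the folded aluminium stand, so that the stand's raised plate holds its saucer down; then pull the cover straight up and off, leaving the pot standing there with all its candies in it, and set the cover gently, open side down as it was, in the middle of the cork coaster. Leave the ashtray, the tea canister and the racket where they lie.

Things in the scene. Friction and masses are not known exactly. Their poses are not given: they have to be found in the camera images.
- pot: Blue candy pot (inner part), 0.19 to 0.31 kg: upright cup, outer diameter 50 mm, inner 43, rim 70 mm high, inner floor 12 mm high, in one piece with a round saucer foot, 96 mm diameter, 5 mm thick. Origin: centre of underside, z up. Starts on the cabinet top (z = 0), cover on. Four rubber pads grip the cover: it takes 7 to 11 N to pull off, so it lifts the pot along unless that is held down.
- cover: Red cover (outer part), 0.08 kg: inverted cup, 62 mm outer diameter, 55 mm high, closed flat top with a 2 mm brass disc, open below. Origin: centre of its open lower rim, z up. On the pot its rim is 20 mm and its top 75 mm above the pot's underside; it must rise over 50 mm to come clear. Can be gripped across its width from above to slide the pot or pull it off.
- stand: Folded phone stand of dark anodised aluminium fixed on the cabinet top. Origin: on the cabinet top, mid notch; -x points out of the notch mouth. A plate (underside 8.5 mm, top 12.5 mm high) has a 64 mm wide notch open to -x: two prongs, x -45 to +65 mm, |y| 32 to 60 mm, joined by a web, x +31 to +65 mm. Behind it hinges and the folded arm, 20 mm high, reach x +119 mm, |y| under 55 mm.
- stand_seat (a point): The stand's origin: where the middle of the pot's underside belongs, fully in the notch. The plate stands on side strips at |y| 54 to 60 mm and a back strip from x +53 mm: the space under it is 108 mm wide, 8.5 mm high, open to -x only. The saucer slides in there, the cup in the notch; it stops 5 mm past this point, side play 6 mm.
- coaster: Round cork coaster, 104 mm diameter, 4 mm thick, fixed to the cabinet top; origin at the centre of its underside. The sliding saucer cannot climb it.
- ashtray: Green glass ashtray, loose, round, 88 mm diameter at the rim, 32 mm high; origin centre of underside. Leave alone.
- canister: Tea canister of steel with green band and dark lid, loose, upright, 66 mm diameter, 103 mm high; origin centre of underside. Leave alone.
- racket: Blue mosquito racket lying flat beyond the work, 30 mm high; origin under the near rim of its head; its x axis runs parallel to it, handle to head. Its middle line is y = -85 mm: the head, 190 mm wide, reaches from x = -115 to +115 mm, the handle, 34 mm wide, to x = -350 mm. Leave alone.
- candy0: Yellow round candy, loose, 15 mm diameter, in the bottom of the cup, hidden by the cover at first; origin at its centre. It must stay in the cup.
- candy1: Orange round candy, loose, 15 mm diameter, in the bottom of the cup, hidden by the cover at first; origin at its centre. It must stay in the cup.
- candy2: Green round candy, loose, 15 mm diameter, in the bottom of the cup, hidden by the cover at first; origin at its centre. It must stay in the cup.
- candy3: White round candy, loose, 15 mm diameter, in the bottom of the cup, hidden by the cover at first; origin at its centre. It must stay in the cup.
Not all that is in view belongs to the job. Several things look just like the pot: the one meant starts nearest to the robot's base.

How it is judged:
On the way, in this order (a step that is already met when the one before it is completed fails the run):
1. the covered pot is fully in the stand's notch, cover still on (horizontal distance between pot and stand_seat below 0.015 m and z of cover in the frame of pot below 0.026 m and height (world z) of pot below 0.008 m), for 0.1 s.
2. the cover is drawn clear of the pot, which stays down in the notch (horizontal distance between pot and stand_seat below 0.015 m and z of cover in the frame of pot above 0.072 m and height (world z) of pot below 0.008 m and angle between pot's own z axis and vertical below 0.1 rad), for 0.1 s.
At the end, for the whole second after the job is handed in: The pot stands upright in the stand's notch (within 15 mm of stand_seat) with all four candies in the cup; the cover stands open side down on the coaster, wholly on it (centres within 21 mm); everything released and at rest (horizontal distance between pot and stand_seat below 0.015 m and height (world z) of pot below 0.004 m and angle between pot's own z axis and vertical below 0.05 rad and horizontal distance between cover and coaster below 0.021 m and height (world z) of cover between 0.001 and 0.008 m and angle between cover's own z axis and vertical below 0.06 rad and linear speed of each of cover, pot below 0.02 m/s and distance between each of candy0, candy1, candy2, candy3 and pot below 0.072 m and horizontal distance between each of candy0, candy1, candy2, candy3 and pot below 0.022 m); the robot touches nothing.
It fails at once if the pot is lifted more than 12 mm off the cabinet top (height (world z) of pot above 0.012 m).
It fails at once if the pot is tipped by more than 0.25 rad (angle between pot's own z axis and vertical above 0.25 rad).
It fails at once if the cover is dropped onto the coaster (lands at over 0.6 m/s, out of the fingers) (linear speed of cover above 0.6 m/s and contact force between the fingers and cover below 0.1 N and horizontal distance between cover and coaster below 0.09 m and height (world z) of cover below 0.06 m).
It fails at once if the ashtray, the canister or the racket is moved by more than 20 mm (distance of any of ashtray, canister, racket from where it was at the start of the episode above 0.02 m).
It also fails if it takes over 54 s, if anything falls off the work surface, if the arm or the gripper's body presses on something with over 40 N, if the wrist force passes 120 N, or if a joint passes its speed limit or range.

### The arm

A 6-joint arm with a two-finger parallel gripper is mounted at the origin on the work surface. World frame = base frame: x ahead of the robot, y to its left, z up, the work surface at z = 0. Lengths are in m, angles in rad, forces in N, time in s.
With the tool pointing down it reaches from about 0.375 to 0.9 m from the base axis. Payload 3.1 kg.
Tool frame: the origin (TCP) lies between the finger pads; the fingertips stand 8 mm ahead of it and the grasp point (between the pads) lies 11 mm behind it (manip.tip_extent is the distance from the TCP to the fingertips, in m); z points along the fingers, x is the direction in which the jaws open and shut, and the axes are right-handed (so a half turn about z gives the same grasp; the last joint's range is limited). The gripper opens to 85 mm and grips with 20 to 120 N. Pads are 22 mm wide; open, the fingers measure 114 mm over their backs; the gripper's body (76 mm by 85 mm) begins 54 mm behind the grasp point. The pads swing forward as they close: fully open they stand 13 mm farther back than shut.
Start: joints at [-1.512, 0.527, 1.433, -0, 1.181, -0.178], TCP at [0.147, -0.607, 0.239] pointing down, gripper open.
Joint ranges: [-3.08, 3.08], [-0.75, 2.2], [0.22, 2.44], [-1.43, 4.57], [0, 2.65], [-2.85, 2.85]. Speed limits (rad/s): [2.79, 2.79, 3.14, 3.14, 3.14, 3.14].

### API

Orientations are given as a unit quaternion [x, y, z, w].
In Python, from station import manip gives the robot as it stands.
- The arm moves only by the tool move_arm, never from a script. Its argument "deltas" is a list that holds one entry, the list of rows, each a list of 4 numbers: the shift along the tool's x, y, z in m, then the turn about the tool's z in degrees. A call has 1 to 20 rows; each row is the pose to reach, as a shift and turn from the pose measured when the call began, along the tool's axes at that moment; what a row does not reach only later rows make up. A row lasts 1/12 s, in which the tool goes at most 41.7 mm and 7.16 degrees, less where a joint would pass 70% of its speed; a pose out of reach is approached as far as the arm can. A call with a gripper value outside its range is refused whole. "gripper" is the opening, from 0 (shut) to 1 (fully open), set as the call begins (left out, the last holds). The fingers move at their own pace and stop on an object; "squeeze" is the grip in N (left out, the last holds). Time passes only in rows, so rows that repeat a pose let the fingers close. It gives the time, the measured TCP pose, the force and the opening at its end, in the units of the state.
- manip.sense(): the state, without advancing time (a new reading comes with each control period).
- manip.snapshot(name): name is "scene" or "top" or "wrist"; returns a dict with "img" (400x640x3 uint8, red, green, blue), "vertical_fov" (degrees; the focal length in pixels is half the picture's height over the tangent of half this angle, whatever the lens; pixels are square), "cx", "cy" (the principal point, pixels), "origin" and "orientation" of the camera in the world. Camera axes: x right, y down, z forward; pixel columns grow to the right and rows downward; lengths in m; the calibration is good to about 2 mm. A picture is of the moment at which its call begins. There is no depth.
- manip.sign_off(): hands the job in, once; it reports no verdict.
The state is a dict: "t": time; "q": joint angles; "qd": joint speeds; "tau": joint torques, N m; "tcp_pos": TCP position; "tool_rot": TCP orientation; "force": force on the tool from outside, world axes, zero at the start; "ft_torque": the same for the moment, N m; "finger_gap": opening from 0.0 (shut) to 1.0 (fully open).
Only numpy, scipy, OpenCV 4.12 (cv2) and the standard library are available. Lean on these libraries where they do the work, as an engineer would, in place of code of your own. Each camera call takes 0.05 s, during which the arm holds its last target.

## Working session

There is one attempt and no reset: what is moved stays moved. The work goes in short steps, Python scripts to look and compute and a tool call to move; the robot and the scene stay as the last step left them, time stands still between calls to the robot, and variables do not carry over. Pictures are saved under pics/ and viewed, and the job is handed in when it is done.

Besides the shell and the picture viewer there is one more tool, called after "Request:" by a JSON object that holds its "method" and its "body", one argument or row to a line. move_arm: Moves the arm, as the interface text tells. Its arguments: {"type":"object","properties":{"deltas":{"type":"array"},"gripper":{"type":"number"},"squeeze":{"type":"number"}},"required":["deltas"]}

```bash
mkdir -p pics; ls; cat > h.py <<'E'
import numpy as np, cv2, json, pickle
from station import manip
from scipy.spatial.transform import Rotation as R
def snap(name, fn):
    s=manip.snapshot(name); pickle.dump(s,open('pics/'+fn+'.pkl','wb'))
    cv2.imwrite('pics/'+fn+'.png', s['img'][:,:,::-1]); return s
def load(fn): return pickle.load(open('pics/'+fn+'.pkl','rb'))
def f(s): return 200/np.tan(np.radians(s['vertical_fov'])/2)
def unproj(s,u,v,z):
    d=R.from_quat(s['orientation']).apply([(u-s['cx'])/f(s),(v-s['cy'])/f(s),1]); o=np.array(s['origin'])
    return o+d*(z-o[2])/d[2]
def proj(s,P):
    P=np.atleast_2d(P); c=R.from_quat(s['orientation']).inv().apply(P-np.array(s['origin']))
    return np.c_[c[:,0]/c[:,2]*f(s)+s['cx'], c[:,1]/c[:,2]*f(s)+s['cy']]
E
python3 - <<'E'
from h import *
for n in ['scene','top','wrist']:
    s=snap(n,n+'0'); print(n,{k:s[k] for k in s if k!='img'})
print(manip.sense())
E
```

```text
pics
scene {'vertical_fov': 55.42984161664201, 'cx': 311.666930957902, 'cy': 200.2701949506963, 'origin': array([ 1.05875449, -0.4711408 ,  0.69778895]), 'orientation': array([ 0.85207735,  0.36563302, -0.1582261 , -0.33947192])}
top {'vertical_fov': 48.17371301613924, 'cx': 319.53981017111585, 'cy': 198.62309620761172, 'origin': array([ 0.51715829, -0.07426319,  0.96843298]), 'orientation': array([-0.69768836,  0.71529306, -0.01224103,  0.03790706])}
wrist {'vertical_fov': 63.95361647305629, 'cx': 321.42351235523813, 'cy': 203.17907003736266, 'origin': array([ 0.22818553, -0.58709768,  0.37252422]), 'orientation': array([ 0.77516807, -0.60951968, -0.10329045,  0.13012039])}
{'t': 0.15, 'q': array([-1.51149580e+00,  5.28275396e-01,  1.43359955e+00,  2.13322592e-05,
        1.18137003e+00, -1.78442355e-01]), 'qd': array([-0.00163532, -0.00308515, -0.00369832,  0.00101218, -0.00076936,
        0.00111078]), 'tau': array([ 6.72407132e-04, -4.42745197e+01, -1.78276098e+01, -2.15057262e-04,
        5.61432666e-03, -1.10349157e-05]), 'tcp_pos': array([ 0.14723141, -0.60687489,  0.23854708]), 'tool_rot': array([ 7.85971014e-01, -6.18262794e-01, -5.40992065e-04, -6.24477218e-04]), 'force': array([-0.22366493,  1.0262876 , -0.69210834]), 'ft_torque': array([0.01484708, 0.00076115, 0.0147769 ]), 'finger_gap': 0.9979816636473466}
```

View pics/scene0.png

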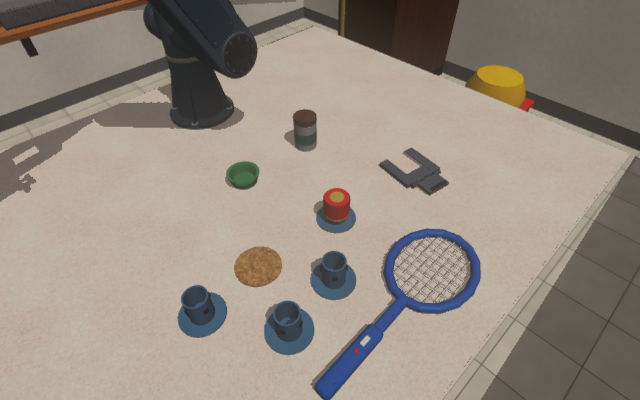

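View pics/top0.png

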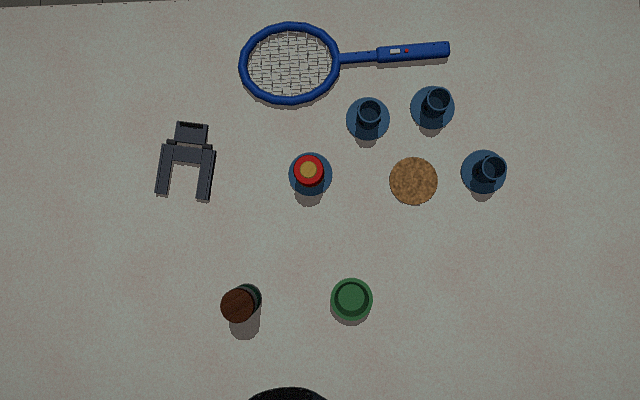

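View pics/wrist0.png

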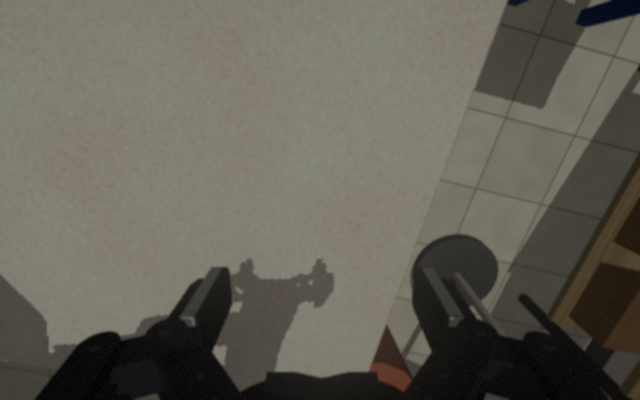

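The top view shows one red-covered pot at (309,172), and three uncovered look-alikes at (368,117), (435,105) and (484,171). I'll measure each of them.

```bash
python3 - <<'E'
from h import *
s=load('top0')
for n,u,v,z in [('potcover',308.5,169,.077),('saucer',310.5,174,.005),('c1',368,118,.005),('c2',432,107,.005),('c3',484,171,.005),('coaster',413,181,.004),('ash',351,299,.032),('canister lid',238,305,.103),('canister2',245,300,.0),('racket head',290,63,.03),('racket hd',448,49,.03)]:
    p=unproj(s,u,v,z); print(n,p.round(3),np.hypot(*p[:2]).round(3))
im=s['img'][:,:,::-1]
cv2.imwrite('pics/t1.png',cv2.resize(im[105:215,140:260],None,fx=6,fy=5.4,interpolation=cv2.INTER_CUBIC)[:590])
cv2.imwrite('pics/t2.png',cv2.resize(im[140:210,270:450],None,fx=4.4,fy=4.4,interpolation=cv2.INTER_CUBIC))
s=load('scene0');im=s['img'][:,:,::-1]
cv2.imwrite('pics/s1.png',cv2.resize(im[130:240,300:460],None,fx=5,fy=5,interpolation=cv2.INTER_CUBIC))
E
```

```text
potcover [ 0.641 -0.022  0.077] 0.642
saucer [ 0.64  -0.022  0.005] 0.641
c1 [ 0.759 -0.15   0.005] 0.774
c2 [ 0.779 -0.289  0.005] 0.831
c3 [ 0.636 -0.394  0.005] 0.748
coaster [ 0.619 -0.242  0.004] 0.665
ash [ 0.375 -0.101  0.032] 0.388
canister lid [0.378 0.118 0.103] 0.396
canister2 [0.372 0.126 0.   ] 0.393
racket head [0.879 0.016 0.03 ] 0.879
racket hd [ 0.897 -0.322  0.03 ] 0.953
```

View pics/t1.png

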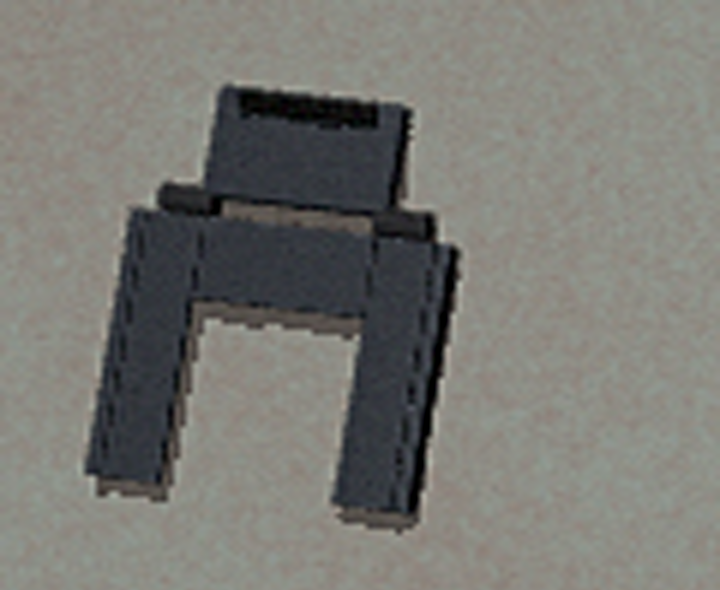

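View pics/t2.png

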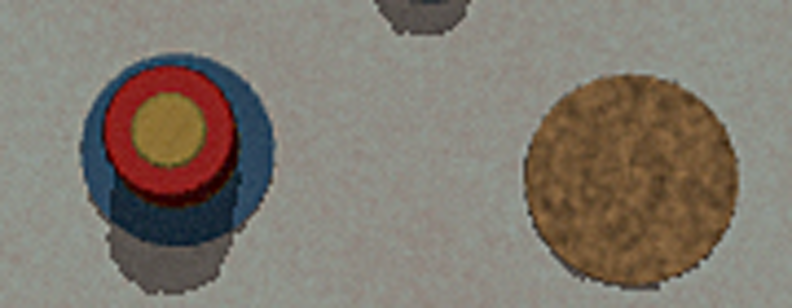

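View pics/s1.png

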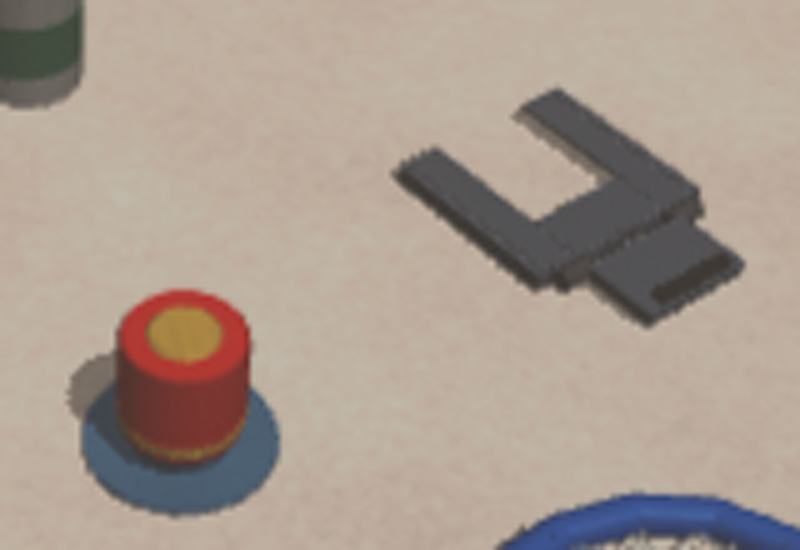

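Confirmed: the pot is the red-covered one with the blue saucer at top (309,172). At 0.64 m it is the nearest of the four to the base, with the others at 0.75–0.83 m, and it is the only one with a cover. Next I'll fit the stand outline and refine the pot and coaster.

```bash
python3 - <<'E'
from h import *
from scipy.optimize import least_squares
s=load('top0')
# model pts
M=np.array([[-45,60],[-45,32],[-45,-32],[-45,-60],[31,32],[31,-32],[65,60],[65,-60]])/1000
C=np.array([[88,472],[165,484],[333,503],[412,515],[190,303],[362,320],[133,208],[457,245]])
uv=np.c_[(C[:,0]+.5)/6-.5+140,(C[:,1]+.5)/5.4-.5+105]
def P(p):
    c,si=np.cos(p[2]),np.sin(p[2]); return np.c_[p[0]+c*M[:,0]-si*M[:,1],p[1]+si*M[:,0]+c*M[:,1],np.full(8,.0125)]
r=least_squares(lambda p:(proj(s,P(p))-uv).ravel(),[.65,.26,0])
print('stand',r.x,np.degrees(r.x[2]),r.fun.reshape(-1,2).round(2).tolist())
# scene check
sc=load('scene0'); q=proj(sc,P(r.x)); print('scene crop px',((q-[300,130])*5).round().tolist())
print('top of prongs')
def circ(s,mask,z,rr,x0):
    cs,_=cv2.findContours(mask,cv2.RETR_EXTERNAL,cv2.CHAIN_APPROX_NONE); c=max(cs,key=cv2.contourArea)[:,0,:].astype(float)
    W=np.array([unproj(s,u,v,z)[:2] for u,v in c])
    (a,b),R_=cv2.minEnclosingCircle(W.astype(np.float32))
    o=least_squares(lambda p:np.hypot(W[:,0]-p[0],W[:,1]-p[1])-p[2],[a,b,R_],loss='soft_l1',f_scale=.002)
    return o.x
for n in ['top0','scene0']:
    s=load(n); h=cv2.cvtColor(s['img'],cv2.COLOR_RGB2HSV).astype(int)
    yy,xx=np.mgrid[:400,:640]
    def region(P,r): 
        p=proj(s,[P])[0]; return np.hypot(xx-p[0],yy-p[1])<r
    m=region([.64,-.022,.01],32)&(h[...,0]>95)&(h[...,0]<120)&(h[...,1]>90)
    full=region([.64,-.022,.03],40)
    red=full&((h[...,0]<8)|(h[...,0]>172))&(h[...,1]>140)
    u8=lambda a:(a*255).astype(np.uint8)
    mm=cv2.morphologyEx(u8(m|red),cv2.MORPH_CLOSE,np.ones((5,5)))
    print(n,'saucer',circ(s,mm,.005,.048,0))
    brass=full&(h[...,0]>10)&(h[...,0]<28)&(h[...,1]>110)
    print(n,'brass',circ(s,u8(brass),.077 if 0 else .075,.015,0))
    co=region([.619,-.242,.004],40)&(h[...,0]>8)&(h[...,0]<22)&(h[...,1]>90)
    print(n,'coaster',circ(s,u8(co),.004,.052,0))
E
```

```text
stand [ 0.64306089  0.25346857 -0.15469157] -8.863174242905007 [[-0.27, 0.73], [-0.56, 0.15], [0.25, 0.39], [-0.26, -0.18], [0.59, -0.74], [0.61, -0.25], [-0.01, 0.01], [-0.35, -0.12]]
scene crop px [[554.0, 83.0], [518.0, 101.0], [434.0, 143.0], [395.0, 163.0], [616.0, 172.0], [530.0, 218.0], [700.0, 186.0], [537.0, 275.0]]
top of prongs
top0 saucer [ 0.64069818 -0.02049504  0.04629241]
top0 brass [ 0.6415463  -0.0204278   0.01628842]
top0 coaster [ 0.62013891 -0.24232829  0.05056696]
scene0 saucer [0.60759928 0.01676198 0.04279555]
scene0 brass [ 0.64076601 -0.02138005  0.0161631 ]
scene0 coaster [ 0.62136641 -0.243454    0.05040367]
```

```bash
cat >> h.py <<'E'
def goal(target, ang=None):
    """tool-frame delta [dx,dy,dz mm], turn deg"""
    s=manip.sense(); T=R.from_quat(s['tool_rot']); d=T.inv().apply(np.array(target)-s['tcp_pos'])
    x=T.apply([1,0,0]); a=np.degrees(np.arctan2(x[1],x[0])); zt=T.apply([0,0,1])
    turn=0 if ang is None else -(((ang-a)+90)%180-90)
    print('t',round(s['t'],2),'tcp',s['tcp_pos'].round(4),'jaw',a.round(2),'zt',zt.round(4),'gap',round(s['finger_gap'],3),'F',s['force'].round(2),'q',s['q'].round(2))
    print(' delta mm',(d*1000).round(1),'turn',round(turn,2))
E
python3 - <<'E'
from h import *
goal([.641,-.021,.2],-8.86)
E
```

```text
t 0.15 tcp [ 0.1472 -0.6069  0.2385] jaw -76.38 zt [-1.0e-04  1.7e-03 -1.0e+00] gap 0.998 F [-0.22  1.03 -0.69] q [-1.51  0.53  1.43  0.    1.18 -0.18]
 delta mm [-453.  -617.8   39.5] turn -67.52
```

Request:
{"method": "move_arm", "body": {
  "deltas": [
    [[-0.012,-0.016,0.001,-2],[-0.036,-0.049,0.003,-6],[-0.06,-0.082,0.005,-9],[-0.084,-0.115,0.007,-13],[-0.108,-0.148,0.009,-16],[-0.132,-0.18,0.011,-20],[-0.156,-0.213,0.013,-24],[-0.18,-0.246,0.015,-27],[-0.204,-0.278,0.017,-31],[-0.228,-0.311,0.019,-34],[-0.252,-0.344,0.021,-38],[-0.276,-0.376,0.023,-42],[-0.3,-0.409,0.026,-45],[-0.324,-0.442,0.028,-49],[-0.348,-0.475,0.03,-52],[-0.372,-0.507,0.032,-56],[-0.396,-0.54,0.034,-60],[-0.42,-0.573,0.036,-63],[-0.44,-0.6,0.038,-66],[-0.453,-0.618,0.0395,-67.5]]
  ],
  "gripper": 1,
  "squeeze": 40
}}

```text
t: 1.82
tcp_pos: [0.6428, -0.0177, 0.1995]
tool_rot: [0.997, -0.075, 0.0, -0.001]
force: [0.5, -0.3, -1.0]
finger_gap: 1.002
```

Request:
{"method": "move_arm", "body": {
  "deltas": [
    [[0,0,0,0],[0,0,0,0]]
  ]
}}

```text
t: 1.98
tcp_pos: [0.6428, -0.0162, 0.1986]
tool_rot: [0.997, -0.074, -0.0, -0.001]
force: [-0.2, -0.3, -0.1]
finger_gap: 1.002
```

```bash
python3 - <<'E'
from h import *
s=snap('wrist','w1'); goal([.641,-.021,.2],-8.86)
print(proj(s,[[.641,-.021,.075],[.641,-.021,.005]]))
E
```

```text
t 2.03 tcp [ 0.6421 -0.0174  0.1988] jaw -8.55 zt [-0.0014  0.0023 -1.    ] gap 1.001 F [-0.54  0.48  0.  ] q [-0.2   0.6   1.43  0.    1.12 -0.05]
 delta mm [-0.6  3.7 -1.2] turn 0.31
[[321.75662938 203.43560248]
 [321.81035293 181.85646118]]
```

View pics/w1.png

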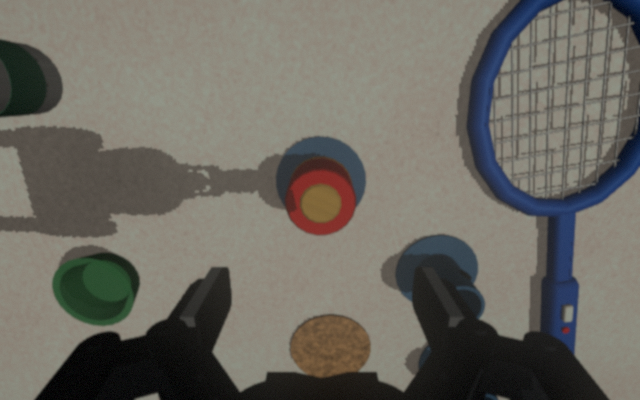

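The wrist view shows the brass disc at (321,203), which agrees with the predicted (321.8,203.4). Descending with a small correction.

Request:
{"method": "move_arm", "body": {
  "deltas": [
    [[-0.001,0.004,0.015,0],[-0.001,0.004,0.04,0],[-0.001,0.004,0.065,0],[-0.001,0.004,0.09,0],[-0.001,0.004,0.11,0],[-0.001,0.004,0.13,0],[-0.001,0.004,0.145,0],[-0.001,0.004,0.155,0],[-0.001,0.004,0.159,0],[-0.001,0.004,0.159,0],[-0.001,0.004,0.159,0]]
  ]
}}

```text
t: 2.95
tcp_pos: [0.6405, -0.0216, 0.0405]
tool_rot: [0.997, -0.075, -0.0, -0.001]
force: [0.2, -0.4, 0.0]
finger_gap: 1.002
```

```bash
python3 - <<'E'
from h import *
s=snap('wrist','w2'); goal([.641,-.021,.04],-8.86)
print(proj(s,[[.641,-.021,.075],[.641,-.021,.005]]))
E
```

```text
t 3.0 tcp [ 0.6409 -0.0214  0.0409] jaw -8.59 zt [ 4.0e-04  1.8e-03 -1.0e+00] gap 1.002 F [-0.47  0.01  0.12] q [-0.21  0.81  1.52  0.    0.82 -0.06]
 delta mm [-0.  -0.4  0.9] turn 0.27
[[325.32862583 325.3983444 ]
 [324.12578506 243.33072751]]
```

View pics/w2.png

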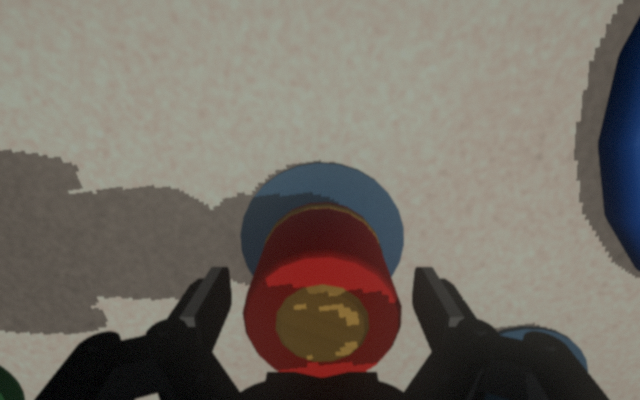

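The cover sits centred between the jaws (brass disc near (322,324)), so I'll close on it.

Request:
{"method": "move_arm", "body": {
  "deltas": [
    [[0,0,0,0],[0,0,0,0],[0,0,0,0],[0,0,0,0],[0,0,0,0],[0,0,0,0],[0,0,0,0],[0,0,0,0]]
  ],
  "gripper": 0,
  "squeeze": 60
}}

```text
t: 3.67
tcp_pos: [0.6418, -0.0216, 0.0427]
tool_rot: [0.997, -0.075, 0.001, -0.001]
force: [-1.3, -0.4, 5.4]
finger_gap: 0.724
```

```bash
python3 - <<'E'
from h import *
for t in ([.515,.18,.041],[.5146,.2736,.041],[.643,.2535,.041]): goal(t,-8.86)
E
```

```text
t 3.67 tcp [ 0.6418 -0.0216  0.0427] jaw -8.56 zt [ 0.0026  0.001  -1.    ] gap 0.724 F [-1.33 -0.35  5.38] q [-0.21  0.8   1.52  0.    0.82 -0.06]
 delta mm [-155.3 -180.5    1.6] turn 0.3
t 3.67 tcp [ 0.6418 -0.0216  0.0427] jaw -8.56 zt [ 0.0026  0.001  -1.    ] gap 0.724 F [-1.33 -0.35  5.38] q [-0.21  0.8   1.52  0.    0.82 -0.06]
 delta mm [-169.7 -273.     1.7] turn 0.3
t 3.67 tcp [ 0.6418 -0.0216  0.0427] jaw -8.56 zt [ 0.0026  0.001  -1.    ] gap 0.724 F [-1.33 -0.35  5.38] q [-0.21  0.8   1.52  0.    0.82 -0.06]
 delta mm [ -39.7 -272.2    2. ] turn 0.3
```

Request:
{"method": "move_arm", "body": {
  "deltas": [
    [[-0.002,-0.003,0,0],[-0.007,-0.008,0,0],[-0.015,-0.018,0,0],[-0.025,-0.029,0,0],[-0.035,-0.041,0,0],[-0.046,-0.053,0,0],[-0.057,-0.066,0,0],[-0.068,-0.079,0,0],[-0.079,-0.092,0,0],[-0.09,-0.105,0,0],[-0.101,-0.118,0,0],[-0.112,-0.13,0,0],[-0.123,-0.143,0,0],[-0.133,-0.155,0,0],[-0.142,-0.165,0,0],[-0.149,-0.173,0,0],[-0.153,-0.178,0,0],[-0.155,-0.1805,0,0],[-0.155,-0.1805,0,0]]
  ]
}}

```text
t: 5.25
tcp_pos: [0.5147, 0.1809, 0.0427]
tool_rot: [0.997, -0.075, 0.001, -0.001]
force: [-0.5, 3.5, 3.3]
finger_gap: 0.723
```

```bash
python3 - <<'E'
from h import *
for t in ([.5146,.2736,.042],[.643,.2535,.042]): goal(t,-8.86)
snap('top','t2b'); snap('scene','s2b')
E
```

```text
t 5.25 tcp [0.5147 0.1809 0.0427] jaw -8.57 zt [ 0.0017  0.0019 -1.    ] gap 0.723 F [-0.46  3.47  3.34] q [0.13 0.73 1.77 0.   0.64 0.28]
 delta mm [-13.9 -91.7   0.9] turn 0.29
t 5.25 tcp [0.5147 0.1809 0.0427] jaw -8.57 zt [ 0.0017  0.0019 -1.    ] gap 0.723 F [-0.46  3.47  3.34] q [0.13 0.73 1.77 0.   0.64 0.28]
 delta mm [116.1 -90.9   1.1] turn 0.29
```

View pics/s2b.png

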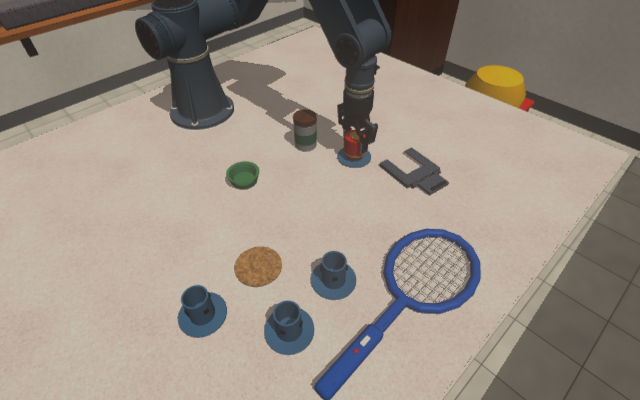

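View pics/t2b.png

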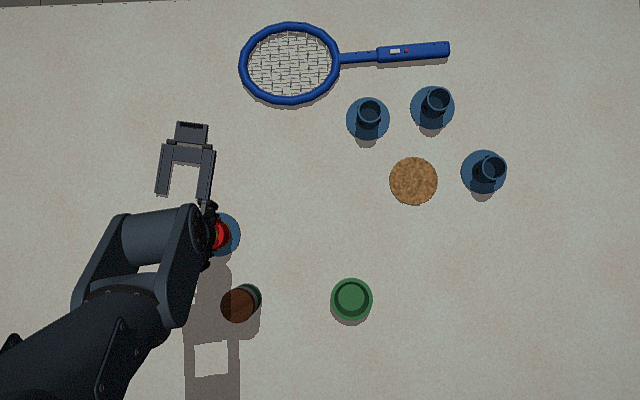

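The pot slid along with the cover still on, now at scene (352,150), short of the stand. Next I'll line it up with the notch mouth.

Request:
{"method": "move_arm", "body": {
  "deltas": [
    [[0,-0.003,0,0],[-0.001,-0.01,0,0.3],[-0.003,-0.02,0,0.3],[-0.005,-0.032,0,0.3],[-0.007,-0.045,0,0.3],[-0.009,-0.058,0,0.3],[-0.011,-0.07,0,0.3],[-0.012,-0.08,0,0.3],[-0.013,-0.087,0,0.3],[-0.014,-0.091,0,0.3],[-0.014,-0.092,0,0.3],[-0.014,-0.092,0,0.3]]
  ]
}}

```text
t: 6.35
tcp_pos: [0.5145, 0.2746, 0.0428]
tool_rot: [0.997, -0.078, 0.0, -0.002]
force: [-1.2, 1.6, 0.1]
finger_gap: 0.721
```

```bash
python3 - <<'E'
from h import *
for t in ([.5146,.2736,.042],[.643,.2535,.042]): goal(t,-8.86)
s=snap('wrist','w3'); snap('scene','s3'); 
M=np.array([[-45,60],[-45,32],[-45,-32],[-45,-60],[31,32],[31,-32],[65,60],[65,-60]])/1000
a=-.1547;c,si=np.cos(a),np.sin(a)
P=np.c_[.643+c*M[:,0]-si*M[:,1],.2535+si*M[:,0]+c*M[:,1],np.full(8,.0125)]
q=proj(s,P);im=s['img'][:,:,::-1].copy(); print(q.round().tolist())
for u,v in q: cv2.circle(im,(int(round(u)),int(round(v))),2,(0,255,255),-1)
cv2.imwrite('pics/w3a.png',im)
s=load('scene0');im=s['img'][:,:,::-1].copy();
im=cv2.resize(load('s3')['img'][80:220,300:470,::-1],None,fx=4.2,fy=4.2); 
for u,v in (proj(s,P)-[300,80])*4.2: cv2.circle(im,(int(round(u)),int(round(v))),2,(0,255,255),-1)
cv2.imwrite('pics/s3a.png',im)
E
```

```text
t 6.35 tcp [0.5145 0.2746 0.0428] jaw -8.94 zt [ 0.0012  0.0034 -1.    ] gap 0.721 F [-1.16  1.63  0.07] q [0.3  0.75 1.68 0.   0.71 0.45]
 delta mm [0.2 1.  0.8] turn -0.08
t 6.35 tcp [0.5145 0.2746 0.0428] jaw -8.94 zt [ 0.0012  0.0034 -1.    ] gap 0.721 F [-1.16  1.63  0.07] q [0.3  0.75 1.68 0.   0.71 0.45]
 delta mm [130.2   0.9   0.9] turn -0.08
[[490.0, 144.0], [481.0, 197.0], [464.0, 297.0], [458.0, 335.0], [622.0, 196.0], [590.0, 297.0], [705.0, 144.0], [632.0, 335.0]]
```

View pics/w3a.png

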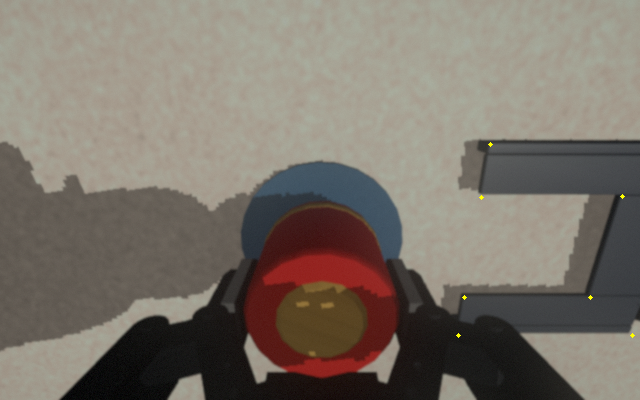

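View pics/s3a.png

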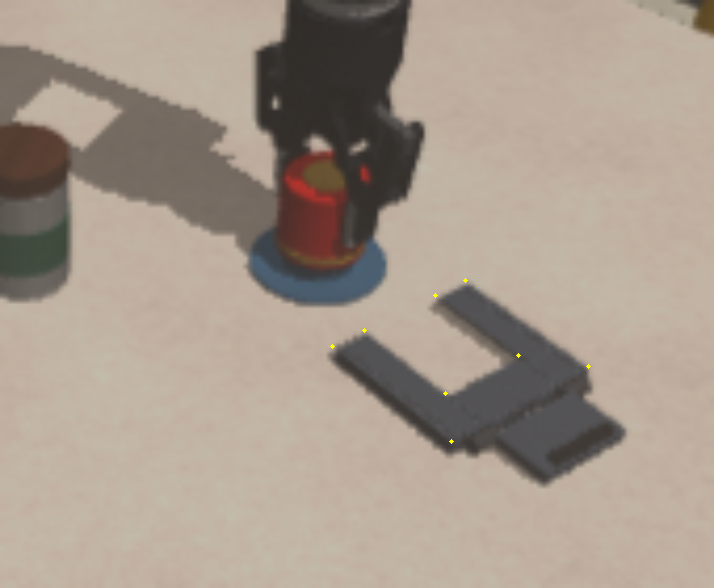

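```bash
python3 - <<'E'
from h import *
s=load('w3'); im=s['img'][:,:,::-1].copy()
from scipy.optimize import least_squares
a=-.1547
for (x,y),col in [((.5145,.2746),(0,255,255)),]:
    th=np.linspace(0,2*np.pi,200)
    for rr,z in [(.048,.005),(.031,.075)]:
        q=proj(s,np.c_[x+rr*np.cos(th),y+rr*np.sin(th),np.full(200,z)])
        for u,v in q: cv2.circle(im,(int(round(u)),int(round(v))),0,col,-1)
        print(q.min(0),q.max(0))
cv2.imwrite('pics/w3b.png',cv2.resize(im[130:400,220:640],None,fx=1.9,fy=1.9,interpolation=cv2.INTER_NEAREST))
# refit stand in wrist
M=np.array([[-45,32],[-45,-32],[31,32],[31,-32]])/1000
E
```

```text
[242.2366069  162.81498139] [404.58453868 310.38280915]
[244.02948132 250.49532905] [404.92132833 383.67505115]
```

View pics/w3b.png

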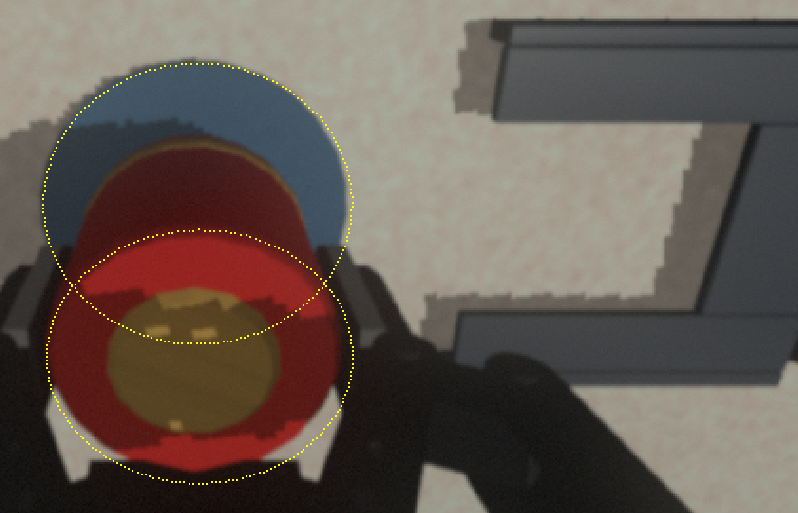

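Request:
{"method": "move_arm", "body": {
  "deltas": [
    [[0.002,0,0,0],[0.008,0,0,0],[0.017,0,0,0],[0.027,0,0,0],[0.037,0,0,0],[0.046,0,0,0],[0.054,0,0,0],[0.06,0,0,0],[0.065,0,0,0],[0.068,0,0,0],[0.07,0,0,0],[0.07,0,0,0]]
  ]
}}

```text
t: 7.45
tcp_pos: [0.5843, 0.263, 0.0428]
tool_rot: [0.997, -0.078, 0.001, -0.002]
force: [-1.7, -0.5, 1.1]
finger_gap: 0.724
```

```bash
python3 - <<'E'
from h import *
goal([.643,.2535,.042],-8.86)
s=snap('wrist','w4')
E
```

```text
t 7.45 tcp [0.5843 0.263  0.0428] jaw -8.98 zt [ 0.0019  0.003  -1.    ] gap 0.724 F [-1.7  -0.52  1.12] q [0.25 0.8  1.52 0.   0.81 0.4 ]
 delta mm [59.5  0.2  0.9] turn -0.12
```

View pics/w4.png

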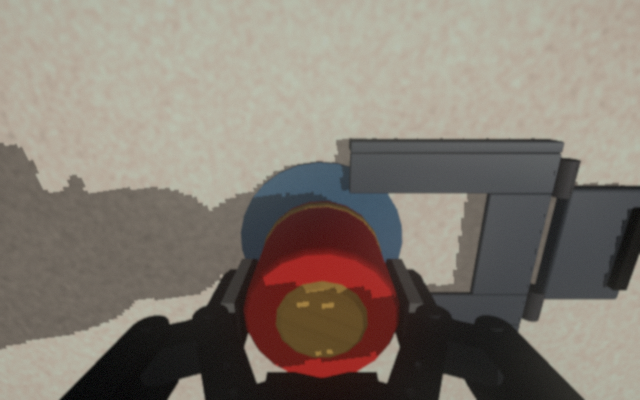

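```bash
python3 - <<'E'
from h import *
s=load('w4')
print(proj(s,[[.5843,.263,.0125],[.5843,.263,.005]]))
for u,v in [(351,192),(487,194),(471,293),(561,140),(562,150)]:
    p=unproj(s,u,v,.0125)-[.5843,.263,0]; c,si=np.cos(-.1547),np.sin(-.1547)
    print(u,v,(1000*np.array([c*p[0]+si*p[1],-si*p[0]+c*p[1]])).round(1))
E
```

```text
[[323.49517651 248.42772488]
 [323.40818542 242.63294082]]
351 192 [14.8 33.6]
487 194 [88.  32.4]
471 293 [ 88.7 -30. ]
561 140 [120.9  61.1]
562 150 [122.7  56. ]
```

Request:
{"method": "move_arm", "body": {
  "deltas": [
    [[0.002,0,0,0],[0.007,0,0,0],[0.014,-0.0005,0,0],[0.022,-0.0005,0,0],[0.03,-0.0005,0,0],[0.038,-0.0005,0,0],[0.046,-0.0005,0,0],[0.052,-0.0005,0,0],[0.056,-0.0005,0,0],[0.058,-0.0005,0,0],[0.059,-0.0005,0,0],[0.059,-0.0005,0,0],[0.059,-0.0005,0,0]]
  ]
}}

```text
t: 8.58
tcp_pos: [0.6429, 0.2541, 0.0428]
tool_rot: [0.997, -0.078, 0.001, -0.001]
force: [-1.3, 0.4, -0.8]
finger_gap: 0.723
```

```bash
python3 - <<'E'
from h import *
goal([.643,.2535,.042],-8.86)
s=snap('wrist','w5'); snap('scene','s5')
E
```

```text
t 8.58 tcp [0.6429 0.2541 0.0428] jaw -8.97 zt [ 0.003   0.0027 -1.    ] gap 0.723 F [-1.25  0.36 -0.79] q [0.21 0.85 1.38 0.   0.91 0.37]
 delta mm [0.2 0.6 0.8] turn -0.11
```

View pics/w5.png

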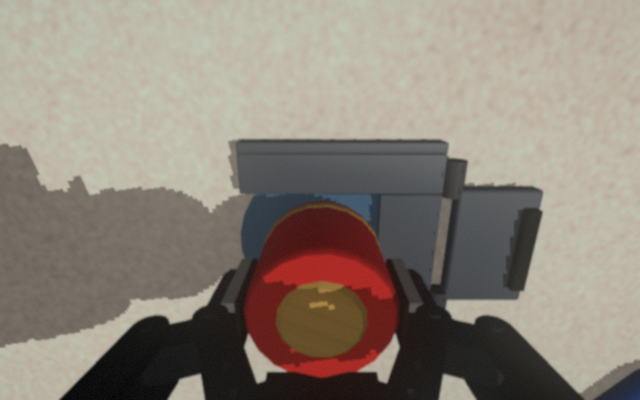

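View pics/s5.png

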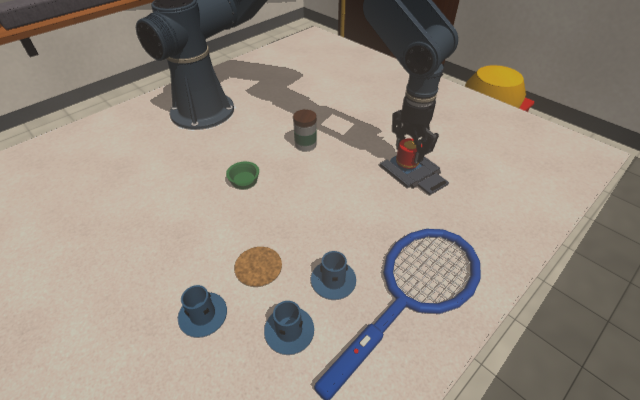

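The pot is seated: in the wrist view the saucer runs under both prongs and the web, with its left edge at (241,235). Now I'll pull straight up.

Request:
{"method": "move_arm", "body": {
  "deltas": [
    [[0,0,-0.002,0],[0,0,-0.004,0],[0,0,-0.007,0],[0,0,-0.01,0],[0,0,-0.014,0],[0,0,-0.018,0],[0,0,-0.022,0],[0,0,-0.026,0],[0,0,-0.03,0],[0,0,-0.034,0],[0,0,-0.038,0],[0,0,-0.042,0],[0,0,-0.046,0],[0,0,-0.05,0],[0,0,-0.055,0],[0,0,-0.06,0],[0,0,-0.066,0],[0,0,-0.072,0],[0,0,-0.078,0],[0,0,-0.08,0]]
  ]
}}

```text
t: 10.35
tcp_pos: [0.6433, 0.2541, 0.1242]
tool_rot: [0.997, -0.078, 0.002, -0.002]
force: [-0.1, 0.8, -0.4]
finger_gap: 0.721
```

```bash
python3 - <<'E'
from h import *
goal([.643,.2535,.042],-8.86)
s=snap('wrist','w6'); s=snap('scene','s6')
cv2.imwrite('pics/s6c.png',cv2.resize(s['img'][60:220,320:480,::-1],None,fx=3.7,fy=3.7))
E
```

```text
t 10.35 tcp [0.6433 0.2541 0.1242] jaw -8.95 zt [ 0.005   0.0032 -1.    ] gap 0.721 F [-0.08  0.82 -0.4 ] q [0.21 0.74 1.35 0.   1.04 0.37]
 delta mm [-0.6  0.9 82.2] turn -0.09
```

View pics/w6.png

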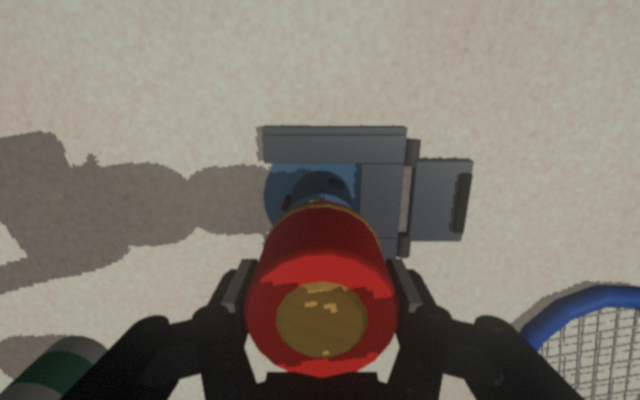

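View pics/s6c.png

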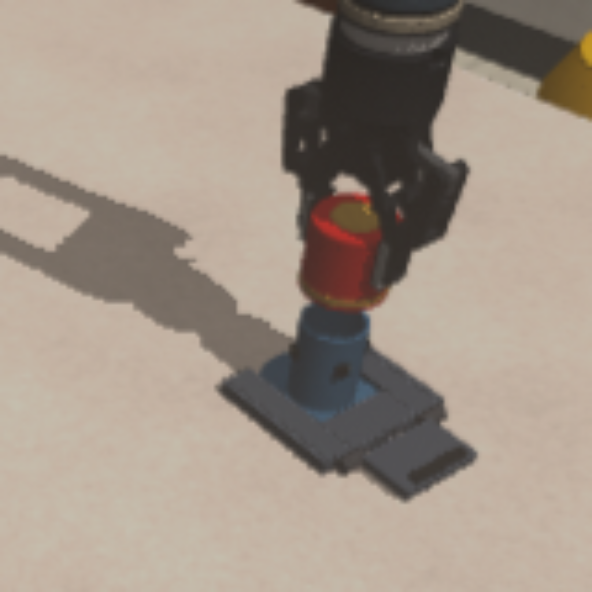

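The cover is drawn clear. The pot stays upright in the notch, with its rim at about (335,325) in the scene crop. Now over to the coaster.

```bash
python3 - <<'E'
from h import *
goal([.621,-.243,.124],-8.86)
E
```

```text
t 10.45 tcp [0.643  0.254  0.1236] jaw -8.96 zt [ 0.0043  0.003  -1.    ] gap 0.724 F [ 1.15 -0.56 -0.85] q [0.21 0.74 1.35 0.   1.04 0.37]
 delta mm [ 55.6 494.4  -2. ] turn -0.1
```

Request:
{"method": "move_arm", "body": {
  "deltas": [
    [[0,0.003,-0.008,0],[0.001,0.01,-0.016,0],[0.003,0.023,-0.02,0],[0.005,0.043,-0.02,0],[0.008,0.07,-0.02,0],[0.011,0.1,-0.02,0],[0.015,0.132,-0.02,0],[0.019,0.165,-0.02,0],[0.023,0.2,-0.02,0],[0.027,0.235,-0.02,0],[0.031,0.27,-0.02,0],[0.035,0.305,-0.02,0],[0.039,0.34,-0.02,0],[0.042,0.375,-0.02,0],[0.046,0.408,-0.02,0],[0.049,0.438,-0.02,0],[0.052,0.463,-0.02,0],[0.054,0.48,-0.018,0],[0.055,0.49,-0.015,0],[0.0555,0.4945,-0.012,0]]
  ]
}}

```text
t: 12.12
tcp_pos: [0.6204, -0.2451, 0.134]
tool_rot: [0.997, -0.079, 0.002, -0.002]
force: [-0.2, -0.3, -0.9]
finger_gap: 0.722
```

Request:
{"method": "move_arm", "body": {
  "deltas": [
    [[0,0,0,0],[0,0,0,0],[0,0,0,0]]
  ]
}}

```text
t: 12.37
tcp_pos: [0.6203, -0.2435, 0.1338]
tool_rot: [0.997, -0.078, 0.002, -0.002]
force: [-0.7, 0.7, 0.3]
finger_gap: 0.721
```

```bash
python3 - <<'E'
from h import *
goal([.621,-.243,.027],-8.86)
s=snap('wrist','w7'); snap('scene','s7')
p=manip.sense()['tcp_pos']; th=np.linspace(0,2*np.pi,300); im=s['img'][:,:,::-1].copy()
for (x,y,z,r) in [(.621,-.243,.004,.052),(p[0],p[1],p[2]-.0428+.020,.031),(p[0],p[1],p[2]-.0428+.075,.016)]:
    for u,v in proj(s,np.c_[x+r*np.cos(th),y+r*np.sin(th),np.full(300,z)]): cv2.circle(im,(int(round(u)),int(round(v))),0,(0,255,255),-1)
cv2.imwrite('pics/w7a.png',im)
E
```

```text
t 12.37 tcp [ 0.6203 -0.2435  0.1338] jaw -9.0 zt [ 0.0039  0.0037 -1.    ] gap 0.721 F [-0.72  0.66  0.32] q [-0.54  0.7   1.41  0.01  1.03 -0.39]
 delta mm [  0.3  -0.2 106.8] turn -0.14
```

View pics/w7a.png

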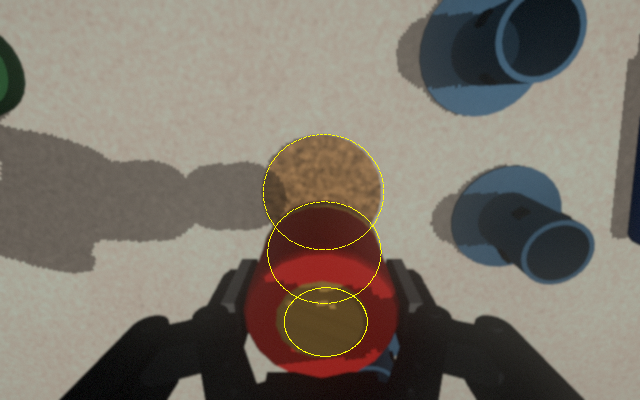

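View pics/s7.png

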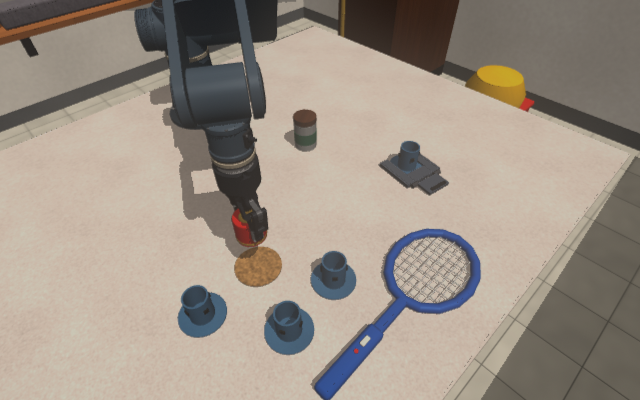

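The coaster matches its predicted outline, and the cover sits centred above it within about 1–2 mm. Lowering now.

Request:
{"method": "move_arm", "body": {
  "deltas": [
    [[0,0,0.008,0],[0,0,0.02,0],[0,0,0.035,0],[0,0,0.05,0],[0,0,0.063,0],[0,0,0.075,0],[0,0,0.085,0],[0,0,0.093,0],[0,0,0.098,0],[0,0,0.1,0],[0,0,0.101,0],[0,0,0.102,0],[0,0,0.102,0]]
  ]
}}

```text
t: 13.55
tcp_pos: [0.6214, -0.2435, 0.0326]
tool_rot: [0.997, -0.078, 0.003, -0.002]
force: [-0.3, -0.1, -1.0]
finger_gap: 0.719
```

Request:
{"method": "move_arm", "body": {
  "deltas": [
    [[0,0,0.0015,0],[0,0,0.003,0],[0,0,0.004,0],[0,0,0.005,0],[0,0,0.005,0]]
  ]
}}

```text
t: 13.97
tcp_pos: [0.6213, -0.2434, 0.0274]
tool_rot: [0.997, -0.078, 0.002, -0.002]
force: [-0.1, 0.3, -0.4]
finger_gap: 0.722
```

```bash
python3 - <<'E'
from h import *
goal([.621,-.243,.027],-8.86)
s=snap('wrist','w8'); s=snap('scene','s8')
cv2.imwrite('pics/s8c.png',cv2.resize(s['img'][180:300,190:330,::-1],None,fx=4,fy=4))
E
```

```text
t 13.97 tcp [ 0.6213 -0.2434  0.0274] jaw -8.98 zt [ 0.0051  0.0028 -1.    ] gap 0.722 F [-0.07  0.31 -0.4 ] q [-0.54  0.85  1.45  0.01  0.84 -0.39]
 delta mm [-0.3 -0.3  0.4] turn -0.12
```

View pics/s8c.png

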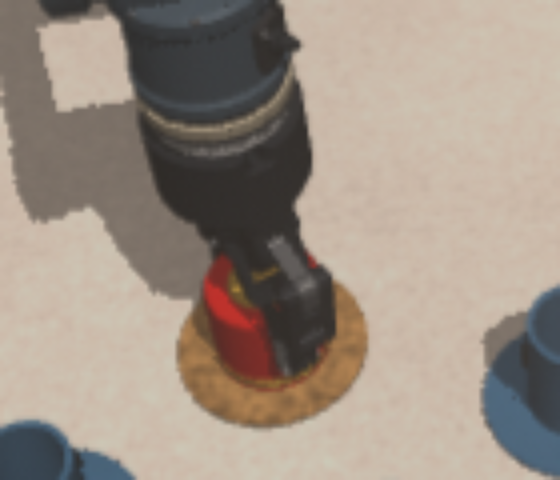

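View pics/w8.png

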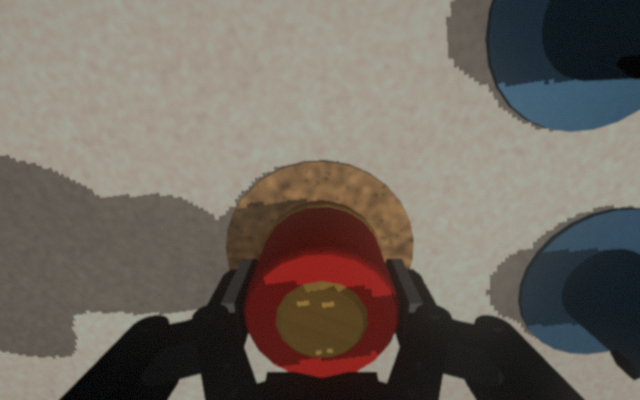

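Request:
{"method": "move_arm", "body": {
  "deltas": [
    [[0,0,0.001,0],[0,0,0.001,0],[0,0,0.002,0],[0,0,0.002,0]]
  ]
}}

```text
t: 14.4
tcp_pos: [0.6216, -0.2435, 0.0268]
tool_rot: [0.997, -0.078, 0.003, -0.001]
force: [-1.4, 1.0, 7.4]
finger_gap: 0.716
```

Contact at 7 N, so the cover is down. Releasing.

Request:
{"method": "move_arm", "body": {
  "deltas": [
    [[0,0,0,0],[0,0,0,0],[0,0,0,0],[0,0,0,0],[0,0,0,0],[0,0,0,0],[0,0,0,0],[0,0,0,0]]
  ],
  "gripper": 1
}}

```text
t: 15.07
tcp_pos: [0.6216, -0.2434, 0.0267]
tool_rot: [0.997, -0.078, 0.003, -0.001]
force: [0.7, -0.5, 0.0]
finger_gap: 1.0
```

```bash
python3 - <<'E'
from h import *
goal([.621,-.243,.027],-8.86)
s=snap('wrist','w9')
E
```

```text
t 15.07 tcp [ 0.6216 -0.2434  0.0267] jaw -8.97 zt [ 0.0055  0.0025 -1.    ] gap 1.0 F [ 0.66 -0.49  0.02] q [-0.54  0.85  1.45  0.01  0.84 -0.39]
 delta mm [-0.6 -0.4 -0.3] turn -0.11
```

View pics/w9.png

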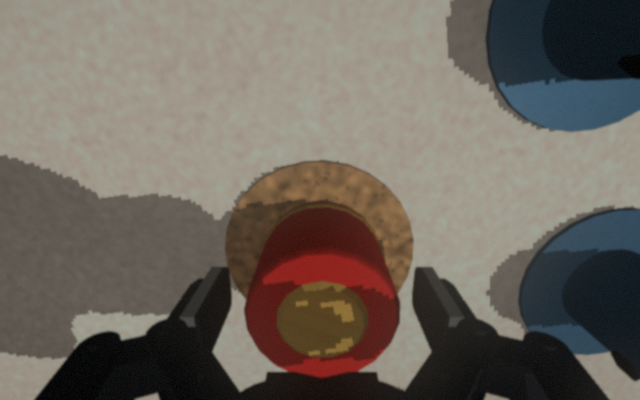

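The jaws are clear on both sides of the cover. Next: straight up, then back toward the side so the top camera can see everything.

Request:
{"method": "move_arm", "body": {
  "deltas": [
    [[0,0,-0.005,0],[0,0,-0.015,0],[0,0,-0.03,0],[0,0,-0.05,0],[0,0,-0.075,0],[0,0,-0.1,0],[0,0,-0.13,0],[0,0,-0.155,0],[0,0,-0.175,0],[0,0,-0.185,0]]
  ]
}}

```text
t: 15.95
tcp_pos: [0.622, -0.2447, 0.2165]
tool_rot: [0.997, -0.078, 0.006, 0.0]
force: [0.9, -0.3, 0.5]
finger_gap: 1.002
```

Request:
{"method": "move_arm", "body": {
  "deltas": [
    [[-0.01,0.01,0,0],[-0.03,0.03,0,0],[-0.055,0.055,0,0],[-0.08,0.08,0,0],[-0.105,0.105,0,0],[-0.13,0.13,0,0],[-0.155,0.155,0,0],[-0.18,0.18,0,0],[-0.2,0.2,0,0],[-0.21,0.21,0,0],[-0.21,0.21,0,0]]
  ]
}}

```text
t: 16.87
tcp_pos: [0.3779, -0.421, 0.2128]
tool_rot: [0.997, -0.08, 0.004, -0.001]
force: [-0.0, 0.3, 0.3]
finger_gap: 0.997
```

```bash
python3 - <<'E'
from h import *
goal([.621,-.243,.2])
a=snap('top','tf'); b=snap('scene','sf')
for s in (a,b):
    h=cv2.cvtColor(s['img'],cv2.COLOR_RGB2HSV).astype(int); yy,xx=np.mgrid[:400,:640]
    p=proj(s,[.621,-.243,.059])[0]
    m=(np.hypot(xx-p[0],yy-p[1])<22)&((h[...,0]<7)|(h[...,0]>172))&(h[...,1]>150)
    br=cv2.morphologyEx((m*255).astype(np.uint8),cv2.MORPH_CLOSE,np.ones((13,13)))
    v,u=np.nonzero(br); print('red region centroid',u.mean(),v.mean(),'pred top',p, unproj(s,u.mean(),v.mean(),.055))
im=a['img'][:,:,::-1]
cv2.imwrite('pics/tf1.png',np.hstack([cv2.resize(im[100:220,140:250],(440,480)),cv2.resize(im[130:230,370:460],(360,400))[:480] if 0 else cv2.resize(im[120:240,370:460],(360,480))]))
im=b['img'][:,:,::-1]
cv2.imwrite('pics/sf1.png',np.hstack([cv2.resize(im[120:220,360:460],(400,400)),cv2.resize(im[210:310,210:310],(400,400))]))
E
```

```text
t 16.87 tcp [ 0.3779 -0.421   0.2128] jaw -9.23 zt [ 9.e-03  3.e-04 -1.e+00] gap 0.997 F [-0.02  0.26  0.29] q [-1.04  0.48  1.62  0.01  1.04 -0.88]
 delta mm [ 211.3 -214.6   15. ] turn 0
red region centroid 416.0087390761548 177.60549313358302 pred top [418.03853331 176.97644318] [ 0.62028281 -0.23958642  0.055     ]
red region centroid 256.47587131367294 255.36595174262735 pred top [254.71496527 249.86767258] [ 0.63206448 -0.24746516  0.055     ]
```

View pics/tf1.png

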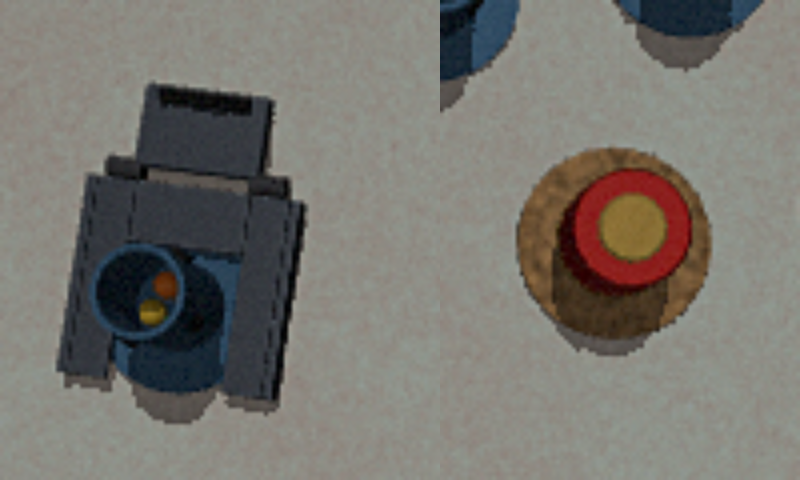

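View pics/sf1.png

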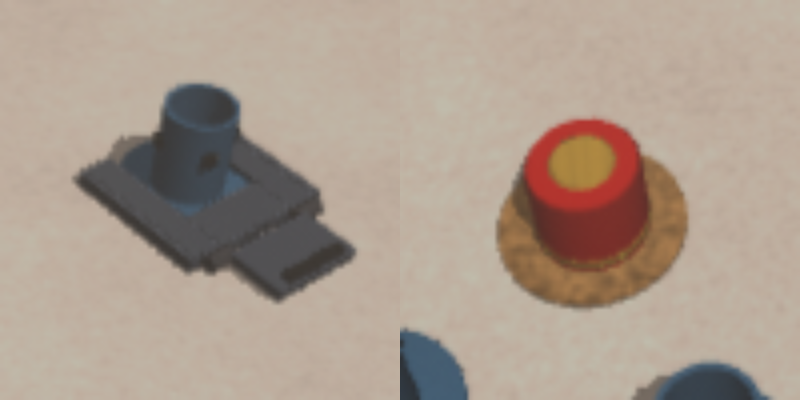

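View pics/tf.png

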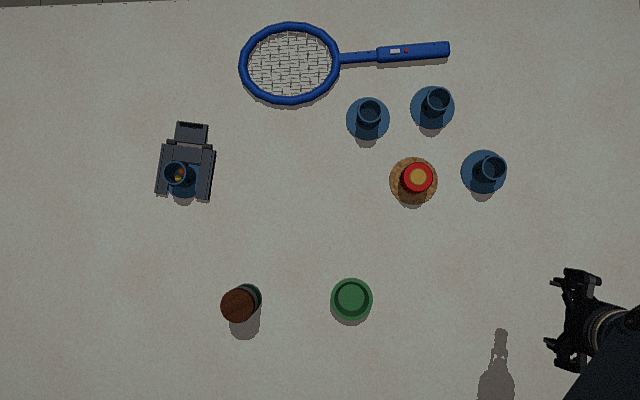

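```bash
python3 - <<'E'
from h import *
s=load('tf'); print(unproj(s,140+138/4,100+290/4,.07),'seat .643 .2535', unproj(s,418.0,176.6,.061))
b=load('sf'); print(unproj(b,360+201/4,120+107/4,.07), unproj(b,210+182/4,210+163/4,.061))
print(manip.sense()['qd'].round(3))
manip.sign_off()
E
```

```text
[0.64283768 0.25347562 0.07      ] seat .643 .2535 [ 0.62154016 -0.2425814   0.061     ]
[0.64486055 0.25188424 0.07      ] [ 0.62531324 -0.24390949  0.061     ]
[ 0.034  0.001 -0.009  0.005  0.003  0.003]
the job is handed in; nothing more can be done
```

I slid the covered pot along the cabinet top into the stand's notch and pulled the cover straight up and off. I then lowered it onto the cork coaster until contact at about 7 N, released it, backed the arm away and handed the job in at about 17 s. The hand-in gives no verdict.

What the last pictures showed:
- **Pot:** it stands upright in the notch. Its rim is within about 1 mm of the seat in the top view and about 2.5 mm in the scene view.
- **Cover:** it stands open side down on the coaster. Its centre is within about 1 mm of the coaster's centre in the top view. The scene view put it 4–5 mm off; both are well inside the 21 mm allowed.
- **Other objects:** the ashtray, canister and racket look unmoved in the top picture. I did not measure them again.
- **Candies:** the top view shows only the orange and yellow ones in the cup. The green and white ones are not in view, so I could not confirm them; none lies outside the cup.

One estimate disagreed: an automatic centre estimate of the red area in the scene view put the cover about 10 mm off. It takes in the cover's side wall as well as its top, so I relied on the brass disc instead.

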